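# Empty the tipping pot of grinding pieces into the sliding tray

## Robot

A 6-joint arm with a two-finger parallel gripper is mounted at the origin on the work surface. World frame = base frame: x ahead of the robot, y to its left, z up, the work surface at z = 0. Lengths are in m, angles in degrees, forces in N, time in s.
With the tool pointing down it reaches from about 0.35 to 0.875 m from the base axis. Payload 4.2 kg.
Tool frame: the origin (TCP) lies at the very end of the fingers, on their centre line; the grasp point (between the pads) lies 19 mm behind it; z points along the fingers, y is the line along which they close (so a half turn about z gives the same grasp; the last joint's range is limited). The gripper opens to 87 mm and grips with 3 to 60 N. Pads are 19 mm wide; open, the fingers measure 117 mm over their backs; the gripper's body (75 mm by 190 mm) begins 51 mm behind the grasp point.
Start: joints at [79.79, 22.042, 0.453, 0, -68.411, -14.817], TCP at [0.264, 0.566, 0.223] pointing down, gripper open.
Joint ranges: [-179.83, 179.83], [-69.29, 118.12], [-61.27, 80.66], [-181.25, 117.63], [-171.15, -9.14], [-177.46, 177.46]. Speed limits (degrees/s): [159.86, 159.86, 180, 180, 180, 180].

## Interface

Orientations are given as a 3x3 rotation matrix whose columns are the frame's x, y, z axes.
In Python, from station import r gives the robot as it stands.
- The arm moves only by the tool jog_arm, never from a script. Its argument "plan" is text: rows parted by semicolons, each of 7 numbers parted by spaces: the shift along the tool's x, y, z normalised to -1 to 1, where 1 is 0.025 m, then the turn, a rotation vector about the tool's x, y, z normalised to -1 to 1, where 1 is 8 degrees, then the closure, from -1 (fully open) to 1 (shut). A call has exactly 10 rows; each row shifts and turns the commanded pose from where the row before left it, along the tool's axes as they then stand; what a row does not reach is not made up. A row lasts 1/10 s, in which the tool goes at most 50 mm and 8.59 degrees, less where a joint would pass 70% of its speed; a pose out of reach is approached as far as the arm can. A call with a number of a shift or a turn outside -1 to 1 is refused whole. A call with a gripper value outside its range is refused whole. The fingers move at their own pace and stop on an object; the grip force is fixed at half the most. Time passes only in rows, so rows that do not move let the fingers close, or fill a call up. It gives the time, the measured TCP pose, the force, the opening and the grip force at its end, in the units of the state.
- r.sense(): the state, without advancing time (a new reading comes with each control period).
- r.capture(name): name is "scene" or "top" or "wrist"; returns (picture, depth): 420x560x3 uint8, red, green, blue; 420x560 float32, m along the optical axis (not along the pixel's ray), 0 where there is no reading.
- r.get_calibration(name): a dict with "mtx" (3x3 intrinsics, pixels), "extrinsics" (4x4, takes a point from camera to world coordinates). Camera axes: x right, y up, looking along -z (the intrinsics and any distortion apply to the point x, -y, -z); pixel columns grow to the right and rows downward; lengths in m; the calibration is good to about 2 mm. The wrist camera is an equidistant fisheye: a pixel r from the principal point sees the ray r / f radians off the axis. A picture is of the moment at which its call begins: read the wrist's pose just before it. get_calibration takes no time and is no camera call; for the wrist camera it gives the pose at the moment of the call.
- r.finish_job(): hands the job in; it is judged then, once.
The state is a dict: "time_s": time; "joints": joint angles; "joint_velocities": joint speeds; "effort": joint torques, N m; "tcp_pos": TCP position; "ee_rot": TCP orientation; "wrist_force": force on the tool from outside, world axes, zero at the start; "moment": the same for the moment, N m; "gripper_width": opening from 0.0 (shut) to 1.0 (fully open); "gripper_force": force on a finger pad.
Only numpy, scipy, OpenCV 4.12 (cv2) and the standard library are available. Lean on these libraries where they do the work, as an engineer would, in place of code of your own. Each camera call takes 0.05 s, during which the arm holds its last target. There are 200 camera calls.

## Task

First slide the tray along its track until its grip is level with the steel ridge that marks the pouring position. Then tip the pot over (its lever swings it) so that all six ceramic pieces drop into the tray, and swing the pot back until it stands fully upright, leaving the tray at the mark with all the pieces in it. Leave the bottle, the beaker and the jar where they stand.

Things in the scene. Friction and masses are not known exactly. Their poses are not given: they have to be found in the camera images.
- rig: Blue base plate, fixed, 12 mm thick, carrying a tipping pot and a tray track. Origin on the bench below the pot: plate spans x -180..+90, y -290..+110 mm. Its x axis is along the pot's hinge (lever and tray grip are on the -x side, nearest the robot), y along the track; the pot tips to -y. Two grey posts (32 mm wide, at x = +-69), 183 mm high, carry the hinge, 167 mm above the bench.
- pot (a joint): Hinge of the round steel pot (100 mm tall, mouth 113 mm, bottom 88 mm across, wall 3 mm; bottom 45 mm below the hinge, rim 55 mm above). 0 rad = fully upright, at its stop; grows as the pot tips to the rig's -y; 1.57 = lying level; 2.27 = mouth well down, far stop. Stiff: it stays where it is left and takes 3 to 8 N at the lever.
- pot_lever (a point): Middle of the pot's lever bar: bright metal, round, 12 mm thick, 80 mm long, parallel to the rig's x, free end to -x, on a crank 45 mm to the pot side; at rig x -135 mm. It turns with the pot at 100 mm radius about the hinge (rig y 0, 167 mm up). Pot upright: 91 mm to +y of the hinge and 42 mm above it; fully tipped: the same on the -y side; half way: 100 mm above it.
- pot_mouth (a point): Centre of the pot's mouth, in the plane of the rim; its z axis points out of the mouth.
- tray (a joint): Position of the aluminium tray carriage on its track, m: 0 = at the -y end, away from the pot; grows as it slides to the rig's +y, in under the pot; 0.14 = grip level with the mark; end stop at 0.19. About 2 N of friction; it stays where it is left.
- tray_in (a point): Centre of the tray's inner floor, 28 mm above the bench; axes as the rig's. The open tray is 116 mm (x) by 150 mm (y) outside and 36 mm high, walls and floor 4 mm.
- tray_grip (a point): Centre of the top face of the tray's grip, 84 mm above the bench: an upright black tab, 10 mm thick along the track (y), 30 mm wide (x), 48 mm tall, standing on an arm 125 mm to the rig's -x of the tray's middle.
- tray_mark (a point): Where the top of the grip (point tray_grip) must stand. Below it and 37 mm nearer the robot, the mark itself is a steel ridge 30 mm long (x), 4 mm wide and 8 mm tall on the base plate, at rig y = -65 mm. Axes as the rig's.
- piece0: One of six white ceramic grinding cylinders, 20 mm in diameter and 18 mm long, all alike, standing in the pot at the start. Origin at its centre, z along its axis.
- piece1: One of six white ceramic grinding cylinders, 20 mm in diameter and 18 mm long, all alike, standing in the pot at the start. Origin at its centre, z along its axis.
- piece2: One of six white ceramic grinding cylinders, 20 mm in diameter and 18 mm long, all alike, standing in the pot at the start. Origin at its centre, z along its axis.
- piece3: One of six white ceramic grinding cylinders, 20 mm in diameter and 18 mm long, all alike, standing in the pot at the start. Origin at its centre, z along its axis.
- piece4: One of six white ceramic grinding cylinders, 20 mm in diameter and 18 mm long, all alike, standing in the pot at the start. Origin at its centre, z along its axis.
- piece5: One of six white ceramic grinding cylinders, 20 mm in diameter and 18 mm long, all alike, standing in the pot at the start. Origin at its centre, z along its axis.
- amber_bottle: Bystander: capped amber glass bottle, 72 mm in diameter, 170 mm tall, behind the stand. Origin at the centre of its underside.
- beaker: Bystander: empty glass beaker, about 68 mm across, 85 mm tall, to the rig's +y side. Origin at the centre of its underside.
- sample_jar: Bystander: small capped glass jar, 44 mm in diameter, 60 mm tall, beyond the rig's -y end. Origin at the centre of its underside.

How it is judged:
By the outcome, as a careful person would: the job done as asked, in the order asked, and still so for the second after the job is handed in, with the robot touching nothing.
It also fails if it takes over 67 s, if anything falls off the work surface, if the arm or the gripper's body presses on something with over 40 N, if the wrist force passes 120 N, or if a joint passes its speed limit or range.

## Working session

There is one attempt and no reset: what is moved stays moved. The work goes in short steps, Python scripts to look and compute and a tool call to move; the robot and the scene stay as the last step left them, time stands still between calls to the robot, and variables do not carry over. Pictures are saved under pics/ and viewed, at most 10 in all, crops included, and the job is handed in when it is done.

Besides the shell and the picture viewer there is one more tool, called after ">>>" by a JSON object that holds its "op" and its "data". jog_arm: Moves the arm, as the interface text tells. Scaled input: -1 to 1 covers 0.025 m each way for a shift and 8 degrees each way for a turn. Its arguments: {"type":"object","properties":{"plan":{"type":"string"}},"required":["plan"]}

```bash
mkdir -p pics; python3 - <<'E'
from station import r
import cv2,numpy as np
for n in("scene","top"):
    p,d=r.capture(n);cv2.imwrite(f"pics/{n}0.png",p[...,::-1]);np.save(f"{n}.npy",d)
    c=r.get_calibration(n);print(n,c["mtx"].tolist(),np.round(c["extrinsics"],3).tolist(),[k for k in c])
s=r.sense();print(s["time_s"],s["tcp_pos"],np.round(s["ee_rot"],3))
E
```

```text
scene [[399.9391235121621, 0.0, 283.90892371773117], [0.0, 399.9391235121621, 210.85204091901406], [0.0, 0.0, 1.0]] [[0.745, -0.463, 0.48, 1.037], [0.667, 0.516, -0.538, -0.43], [0.001, 0.72, 0.694, 0.763], [0.0, 0.0, 0.0, 1.0]] ['mtx', 'extrinsics']
top [[409.90058298905683, 0.0, 273.3867169390902], [0.0, 409.90058298905683, 208.2067370094441], [0.0, 0.0, 1.0]] [[-0.001, 0.976, -0.217, 0.417], [-1.0, -0.001, 0.002, 0.039], [0.002, 0.217, 0.976, 1.061], [0.0, 0.0, 0.0, 1.0]] ['mtx', 'extrinsics']
0.1 [0.26415303 0.56582748 0.22158871] [[ 0.906 -0.423 -0.001]
 [-0.423 -0.906 -0.002]
 [ 0.     0.002 -1.   ]]
```

View pics/scene0.png

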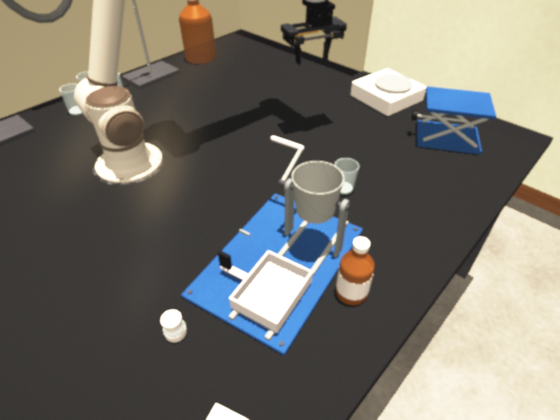

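View pics/top0.png

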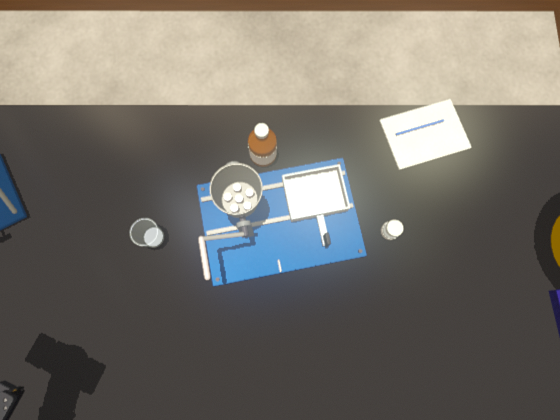

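The scene shows the rig with the pot at about (317,190) and the tray grip at about (225,262). In the top view the plate's corners are near (198,185), (348,160), (365,262) and (212,283). The lever is at (204,258), the grip at (324,238) and the ridge at (280,266).

```bash
cat > h.py <<'E'
import numpy as np,cv2
from station import r
def world(n,uv,z):  # pixel -> world on plane z
    c=r.get_calibration(n);K=c["mtx"];E=c["extrinsics"]
    uv=np.atleast_2d(uv).astype(float)
    d=np.c_[(uv[:,0]-K[0,2])/K[0,0],-(uv[:,1]-K[1,2])/K[1,1],-np.ones(len(uv))]@E[:3,:3].T
    return E[:3,3]+d*((z-E[2,3])/d[:,2])[:,None]
def proj(n,P):
    c=r.get_calibration(n);K=c["mtx"];E=c["extrinsics"]
    q=(np.atleast_2d(P)-E[:3,3])@E[:3,:3]
    return np.c_[K[0,0]*q[:,0]/-q[:,2]+K[0,2],K[1,1]*q[:,1]/q[:,2]+K[1,2]]
E
python3 - <<'E'
from h import *
for n in("top","scene"):
    p=cv2.imread(f"pics/{n}0.png");h=cv2.cvtColor(p,cv2.COLOR_BGR2HSV)
    m=cv2.inRange(h,(100,140,60),(125,255,255))
    k,l,s,c=cv2.connectedComponentsWithStats(cv2.morphologyEx(m,cv2.MORPH_CLOSE,np.ones((5,5))))
    i=1+np.argmax(s[1:,4]);v,u=np.nonzero(l==i)
    W=world(n,np.c_[u,v],.012)[:,:2]
    (cx,cy),sz,a=cv2.minAreaRect((W*1000).astype(np.float32));print(n,cx,cy,sz,a)
    t=np.radians(a);
    for q in(t,t-np.pi/2):
        if abs(np.sin(q))<.5:
            R=np.array([[np.cos(q),-np.sin(q)],[np.sin(q),np.cos(q)]]);o=np.array([cx,cy])/1e3-R@[-.045,-.09];print("yaw",np.degrees(q),"o",o)
            if n=="top":
                T=(R,o)
R,o=T
def w(x,y,z): return np.r_[o+R@[x,y],z]
names=dict(mark=(-.162,-.065,.02),grip0=(-.125,-.205,.084),lever=(-.135,.091,.209),leverend=(-.175,.091,.209),c1=(-.18,-.29,.012),c2=(.09,.11,.012),c3=(-.18,.11,.012),c4=(.09,-.29,.012))
for k,a in names.items(): print(k,w(*a).round(4),proj("top",w(*a)).round(),proj("scene",w(*a)).round())
p=cv2.imread("pics/top0.png")[140:300,180:380];cv2.imwrite("pics/c.png",cv2.resize(p,None,fx=4,fy=3.75,interpolation=cv2.INTER_CUBIC))
E
```

```text
top 541.9025268554688 5.566650390625 (112.77425384521484, 396.4663391113281) 10.708430290222168
yaw 10.708430290222168 o [0.56939587 0.10236085]
scene 619.07568359375 17.992324829101562 (271.21795654296875, 401.7720642089844) 10.9927396774292
yaw 10.9927396774292 o [0.64608838 0.11492175]
mark [0.4223 0.0084 0.02  ] [[285. 297.]] [[220. 220.]]
grip0 [ 0.4847 -0.1223  0.084 ] [[341. 270.]] [[192. 244.]]
lever [0.4198 0.1667 0.209 ] [[210. 298.]] [[259. 133.]]
leverend [0.3805 0.1593 0.209 ] [[213. 318.]] [[246. 129.]]
c1 [ 0.4464 -0.216   0.012 ] [[374. 287.]] [[154. 279.]]
c2 [0.6374 0.2272 0.012 ] [[201. 213.]] [[336. 217.]]
c3 [0.3721 0.177  0.012 ] [[217. 318.]] [[252. 183.]]
c4 [ 0.7117 -0.1659  0.012 ] [[350. 185.]] [[251. 335.]]
```

View pics/c.png

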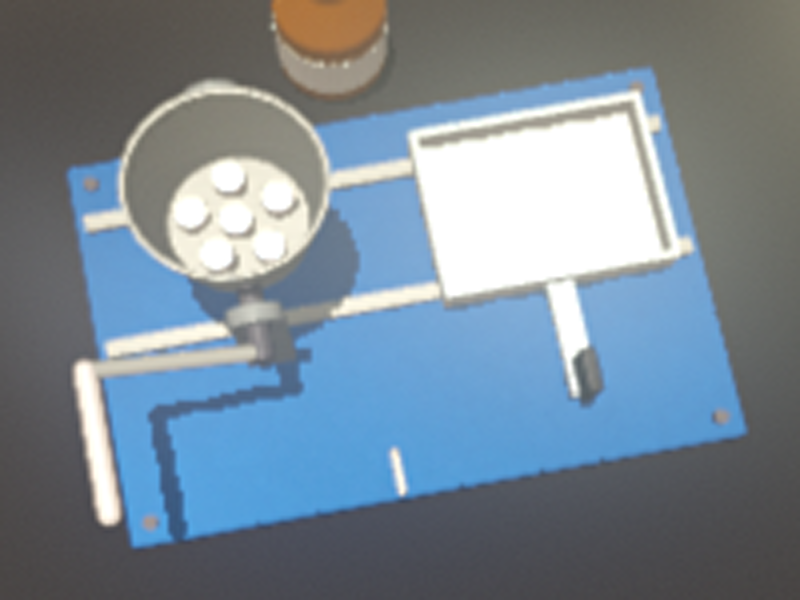

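The crop shows the plate corners at top-image pixels (197,185), (343.3,158.1), (366.3,256) and (213,285.9). The ridge is at (279.5,265.3), the grip's top near (328,238.5) and the lever's middle at (204.3,257.3). The bar runs from (201.5,237) to (207,278). I'll fit the rig pose from these.

```bash
python3 - <<'E'
from h import *
from scipy.optimize import least_squares
L=[[.09,.11,.012],[.09,-.29,.012],[-.18,-.29,.012],[-.18,.11,.012],[-.162,-.065,.02],[-.135,.091,.209]]
px=np.array([[197,184.8],[343.3,158.1],[366.3,256],[213,285.9],[279.5,265.3],[204.3,257.3]])
def T(v,L):
    L=np.array(L);c,s=np.cos(v[2]),np.sin(v[2]);return np.c_[v[0]+c*L[:,0]-s*L[:,1],v[1]+s*L[:,0]+c*L[:,1],L[:,2]]
f=least_squares(lambda v:(proj("top",T(v,L))-px).ravel(),[.646,.115,.19],loss="soft_l1");print(f.x,np.degrees(f.x[2]));print(f.fun.reshape(-1,2).round(1))
v=f.x;np.save("rig.npy",v)
for n,a in dict(mark=(-.162,-.065,.02),grip0=(-.125,-.205,.084),goal=(-.125,-.065,.084),lever=(-.135,.091,.209),end=(-.175,.091,.209),top=(-.16,0,.267),tip=(-.135,-.091,.209)).items():
    P=T(v,[a]);print(n,P.round(4),np.linalg.norm(P[0,:2]).round(3),proj("top",P).round(1),proj("scene",P).round(1))
E
```

```text
[0.64731971 0.11581297 0.18568331] 10.63886999183011
[[-0.4 -0.8]
 [ 0.3 -0.6]
 [ 0.8  0.1]
 [-0.7 -0.2]
 [-0.1  0. ]
 [ 0.1  1.8]]
mark [[0.5001 0.022  0.02  ]] 0.501 [[279.4 265.3]] [[244.7 232. ]]
grip0 [[ 0.5623 -0.1087  0.084 ]] 0.573 [[334.1 237.1]] [[219.6 258.5]]
goal [[0.5365 0.0289 0.084 ]] 0.537 [[276.9 247.8]] [[255.6 219.5]]
lever [[0.4978 0.1803 0.209 ]] 0.529 [[204.4 259.1]] [[285.8 142.7]]
end [[0.4585 0.1729 0.209 ]] 0.49 [[207.3 278.4]] [[271.9 137.9]]
top [[0.4901 0.0863 0.267 ]] 0.498 [[248.1 260.3]] [[255.1 137.5]]
tip [[0.5314 0.0015 0.209 ]] 0.531 [[290.6 242.9]] [[242.2 184.1]]
```

>>> {"op": "jog_arm", "data": {"plan": "0 0 -1 0 0 -0.89 -1;0 0 -1 0 0 -0.89 -1;0 0 -1 0 0 -0.89 -1;0 0 -1 0 0 -0.89 -1;0 0 -1 0 0 -0.89 -1;0.4 1 0 0 0 0 -1;0.4 1 0 0 0 0 -1;0.4 1 0 0 0 0 -1;0.4 1 0 0 0 0 -1;0.4 1 0 0 0 0 -1"}}

```text
time_s: 1.1
tcp_pos: [0.3367, 0.4514, 0.347]
ee_rot: [[0.983, 0.184, -0.001], [0.184, -0.983, -0.001], [-0.001, 0.001, -1.0]]
wrist_force: [0.6, -0.3, -0.1]
gripper_width: 1.0
gripper_force: 0.0
```

>>> {"op": "jog_arm", "data": {"plan": "0.4 1 0 0 0 0 -1;0.4 1 0 0 0 0 -1;0.4 1 0 0 0 0 -1;0.4 1 0 0 0 0 -1;0.4 1 0 0 0 0 -1;0.4 1 0 0 0 0 -1;0.2 1 0 0 0 0 -1;0 1 0 0 0 0 -1;0 1 0 0 0 0 -1;0 1 0 0 0 0 -1"}}

```text
time_s: 2.1
tcp_pos: [0.4461, 0.2176, 0.347]
ee_rot: [[0.983, 0.183, -0.001], [0.183, -0.983, -0.001], [-0.001, 0.0, -1.0]]
wrist_force: [0.3, 0.5, 0.1]
gripper_width: 1.001
gripper_force: 0.0
```

>>> {"op": "jog_arm", "data": {"plan": "0 1 0 0 0 0 -1;0 1 0 0 0 0 -1;0 1 0 0 0 0 -1;0 1 0 0 0 0 -1;0 1 0 0 0 0 -1;0 1 0 0 0 0 -1;0 1 0 0 0 0 -1;0 1 0 0 0 0 -1;0 1 0 0 0 0 -1;0 1 0 0 0 0 -1"}}

```text
time_s: 3.1
tcp_pos: [0.4919, -0.028, 0.3471]
ee_rot: [[0.983, 0.184, -0.001], [0.184, -0.983, 0.0], [-0.001, -0.0, -1.0]]
wrist_force: [0.3, -0.0, 0.0]
gripper_width: 0.997
gripper_force: 0.0
```

>>> {"op": "jog_arm", "data": {"plan": "0 0.78 0 0 0.94 0 -1;0 0.78 0 0 0.94 0 -1;0 0.78 0 0 0.94 0 -1;0 0.78 0 0 0.94 0 -1;-0.34 0 1 0 0 0 -1;-0.34 0 1 0 0 0 -1;-0.34 0 1 0 0 0 -1;-0.34 0 1 0 0 0 -1;-0.34 0 1 0 0 0 -1;-0.34 0 1 0 0 0 -1"}}

```text
time_s: 4.1
tcp_pos: [0.5366, -0.098, 0.1909]
ee_rot: [[0.851, 0.183, 0.492], [0.159, -0.983, 0.092], [0.501, -0.0, -0.866]]
wrist_force: [-0.3, -0.1, -0.1]
gripper_width: 1.002
gripper_force: 0.0
```

```bash
cat >> h.py <<'E'
def rig(P):
    v=np.load("rig.npy");c,s=np.cos(v[2]),np.sin(v[2]);d=np.array(P)-[v[0],v[1],0]
    return np.array([c*d[0]+s*d[1],-s*d[0]+c*d[1],d[2]])
E
python3 - <<'E'
from h import *
s=r.sense();print(rig(s["tcp_pos"]).round(4))
p,d=r.capture("scene");p=p[180:330,160:360];cv2.imwrite("pics/s1.png",cv2.resize(p,None,fx=4,fy=4,interpolation=2)[...,::-1])
print(rig(world("top",[328,238.1],.084)[0]))
E
```

```text
[-0.1483 -0.1897  0.1909]
[-0.12472133 -0.19011365  0.084     ]
```

View pics/s1.png

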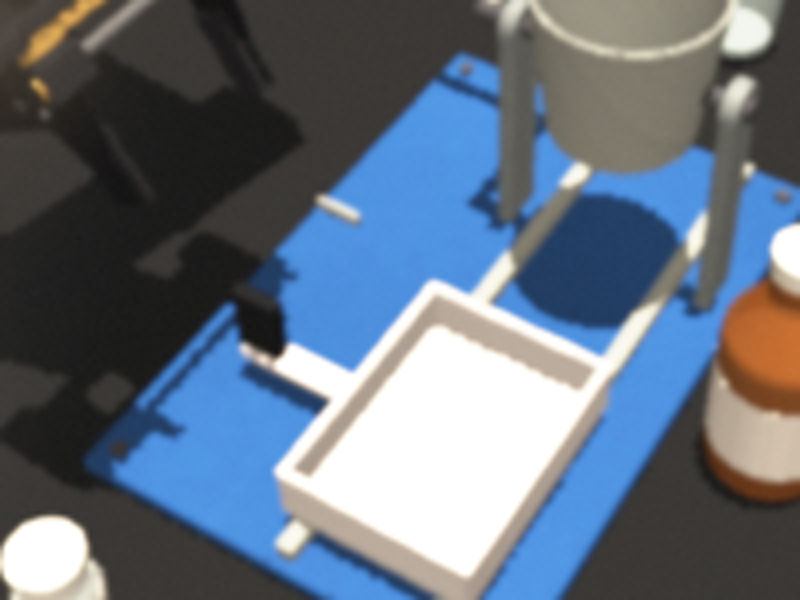

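The crop shows the open fingers above and to either side of the black tab (crop 258,310). The tab's measured top is at rig (-125,-190), which matches what it must be. Next I descend and grip.

>>> {"op": "jog_arm", "data": {"plan": "-0.3 0 0.9 0 0 0 -1;-0.3 0 0.9 0 0 0 -1;-0.3 0 0.9 0 0 0 -1;-0.3 0 0.9 0 0 0 -1;-0.3 0 0.9 0 0 0 -1;-0.3 0 0.9 0 0 0 -1;0 0 0 0 0 0 -1;0 0 0 0 0 0 1;0 0 0 0 0 0 1;0 0 0 0 0 0 1"}}

```text
time_s: 5.15
tcp_pos: [0.5655, -0.0932, 0.0545]
ee_rot: [[0.85, 0.185, 0.494], [0.159, -0.983, 0.094], [0.503, -0.001, -0.864]]
wrist_force: [-0.2, -0.2, 0.4]
gripper_width: 0.812
gripper_force: 0.0
```

>>> {"op": "jog_arm", "data": {"plan": "0 0 0 0 0 0 1;0 0 0 0 0 0 1;0 0 0 0 0 0 1;0 0 0 0 0 0 1;0 0 0 0 0 0 1;0 0 0 0 0 0 1;0 -0.2 0 0 0 0 1;0 -0.4 0 0 0 0 1;0 -0.4 0 0 0 0 1;0 -0.4 0 0 0 0 1"}}

```text
time_s: 6.15
tcp_pos: [0.5598, -0.066, 0.0538]
ee_rot: [[0.853, 0.197, 0.483], [0.159, -0.98, 0.118], [0.497, -0.023, -0.868]]
wrist_force: [12.2, 0.3, -22.8]
gripper_width: 0.118
gripper_force: 30.1
```

```bash
python3 - <<'E'
from h import *
s=r.sense();print(rig(s["tcp_pos"]).round(4))
E
```

```text
[-0.1196 -0.1625  0.0538]
```

>>> {"op": "jog_arm", "data": {"plan": "0 -0.45 0 0 0 0 1;0 -0.45 0 0 0 0 1;0 -0.45 0 0 0 0 1;0 -0.45 0 0 0 0 1;0 -0.45 0 0 0 0 1;0 -0.45 0 0 0 0 1;0 -0.45 0 0 0 0 1;0 -0.45 0 0 0 0 1;0 0 0 0 0 0 1;0 0 0 0 0 0 1"}}

```text
time_s: 7.15
tcp_pos: [0.5438, 0.0026, 0.0609]
ee_rot: [[0.863, 0.225, 0.453], [0.162, -0.971, 0.175], [0.479, -0.078, -0.874]]
wrist_force: [16.9, 5.4, -36.2]
gripper_width: 0.124
gripper_force: 30.0
```

```bash
python3 - <<'E'
from h import *
s=r.sense();print(rig(s["tcp_pos"]).round(4),s["moment"])
p,d=r.capture("scene");p=p[170:320,190:390];cv2.imwrite("pics/s2.png",cv2.resize(p,None,fx=4,fy=4,interpolation=2)[...,::-1])
E
```

```text
[-0.1226 -0.0922  0.0609] [-1.52643863  1.42047258 -0.45373227]
```

View pics/s2.png

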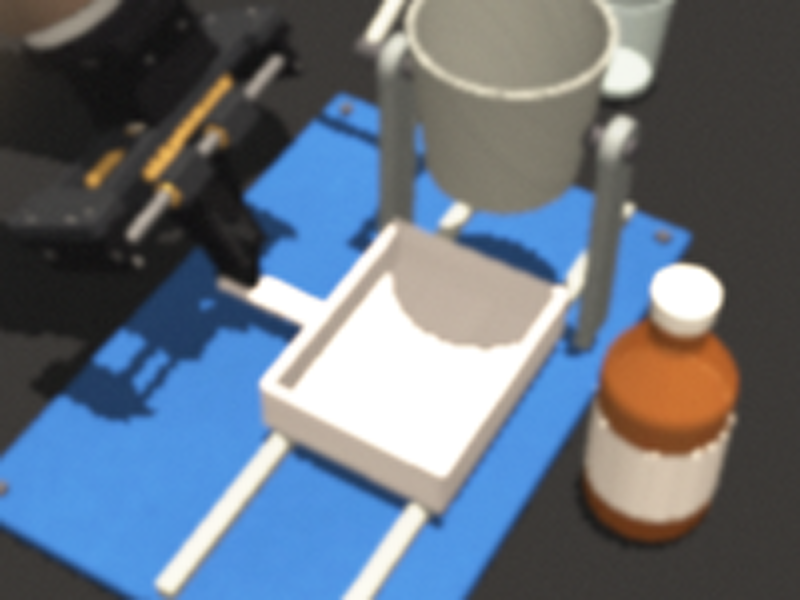

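The crop shows the tray most of the way along (grip at crop 240,265), still short of the mark. The tool has tilted about 5° and crept up. I'll release, straighten and regrip.

>>> {"op": "jog_arm", "data": {"plan": "0 0 0 0 0 0 0.3;0 0 0 0 0 0 0.3;0 0 0 0 0 0 0.3;0 0 0 -0.32 0 0 0.3;0 0 0 -0.32 0 0 0.3;0 0 0.3 0 0 0 0.3;0 0 0 0 0 0 0.3;0 0 0 0 0 0 0.3;0 0 0 0 0 0 0.3;0 0 0 0 0 0 0.3"}}

```text
time_s: 8.2
tcp_pos: [0.5582, -0.0167, 0.0717]
ee_rot: [[0.865, 0.212, 0.454], [0.163, -0.976, 0.145], [0.474, -0.052, -0.879]]
wrist_force: [0.1, 0.5, 0.1]
gripper_width: 0.349
gripper_force: 0.0
```

```bash
python3 - <<'E'
from h import *
s=r.sense();print(rig(s["tcp_pos"]).round(4),s["moment"])
p,d=r.capture("top")
cv2.imwrite("pics/t2.png",cv2.resize(p[140:300,180:380],None,fx=4,fy=3.75,interpolation=2)[...,::-1])
E
```

```text
[-0.112  -0.1138  0.0717] [-0.33215357  0.98723254 -0.03555146]
```

View pics/t2.png

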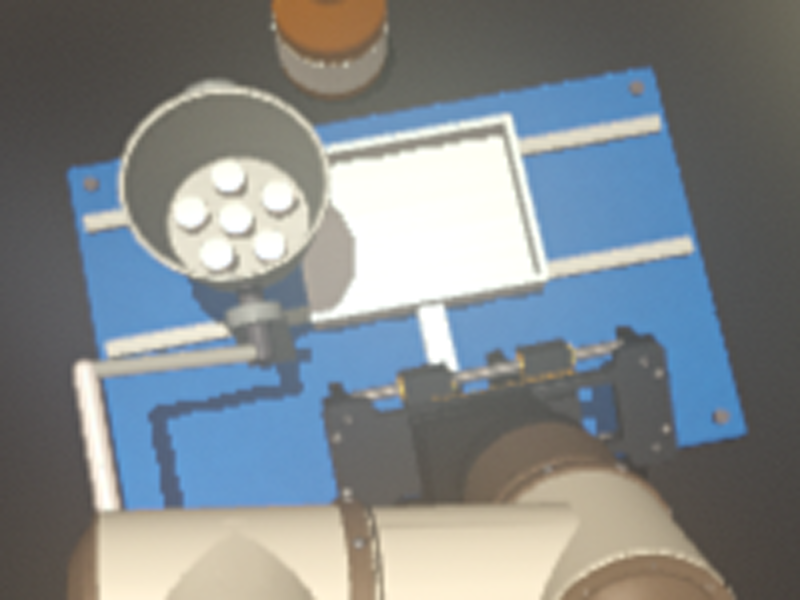

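```bash
python3 - <<'E'
from h import *
for n,uv in(("scene",[[290,225.5],[332,242.5],[256.3,266.3]]),("top",[[308,171.2],[316.8,212]]),("top",[[283,174.5],[340,163.5],[349.7,206.5]])):
    for q in uv: print(n,q,rig(world(n,q,.06)[0]).round(4))
E
```

```text
scene [290, 225.5] [-0.0561 -0.0193  0.06  ]
scene [332, 242.5] [ 0.0562 -0.0159  0.06  ]
scene [256.3, 266.3] [-0.0561 -0.1662  0.06  ]
top [308, 171.2] [ 0.0558 -0.1807  0.06  ]
top [316.8, 212] [-0.0525 -0.1806  0.06  ]
top [283, 174.5] [ 0.059  -0.1163  0.06  ]
top [340, 163.5] [ 0.0608 -0.2655  0.06  ]
top [349.7, 206.5] [-0.054  -0.2645  0.06  ]
```

Measured from these pictures, the tray sat at -92 mm while gripped and slipped back to -106 mm on release. I'll straighten the tool and push the tab with a loose finger instead of clamping it.

>>> {"op": "jog_arm", "data": {"plan": "0 0 0 -0.43 0 0 0.3;0 0 0 0 0 0 0.3;-0.33 0 0.25 0 0 0 0.3;-0.33 0 0.25 0 0 0 0.3;0 0 0 0 0 0 0.3;0 -0.2 0 0 0 0 0.3;0 -0.2 0 0 0 0 0.3;0 -0.2 0 0 0 0 0.3;0 -0.2 0 0 0 0 0.3;0 0 0 0 0 0 0.3"}}

```text
time_s: 9.25
tcp_pos: [0.5533, -0.0147, 0.068]
ee_rot: [[0.876, 0.211, 0.433], [0.167, -0.976, 0.138], [0.452, -0.049, -0.891]]
wrist_force: [1.0, 0.9, -0.2]
gripper_width: 0.35
gripper_force: 0.0
```

```bash
python3 - <<'E'
from h import *
s=r.sense();print(rig(s["tcp_pos"]).round(4),s["moment"])
E
```

```text
[-0.1165 -0.1109  0.068 ] [-0.31515594  0.88060367  0.00820018]
```

```bash
python3 - <<'E'
from h import *
s=r.sense();print(np.round(s["joints"],1),np.round(s["effort"],1),np.round(s["joint_velocities"],1))
E
```

```text
[ 14.   17.5 -36.4 -10.7  -9.2  97.7] [  0.1 -28.5  12.2   2.6   1.   -0.1] [-0.5  0.2 -0.1 -0.4  0.1  0.8]
```

Joint 5 is at its limit (-9.2°), so the 30° tilt is what stopped the moves. I'll reduce the tilt to about 12°.

>>> {"op": "jog_arm", "data": {"plan": "0 0 0 0 -0.5 0 0.3;0 0 0 0 -0.5 0 0.3;0 0 0 0 -0.5 0 0.3;0 0 0 0 -0.5 0 0.3;0 0 0 0 0 0 0.3;0 0 0 -0.2 0 0 0.3;0 0 0 -0.2 0 0 0.3;0 0 0 0 0 0 0.3;0 0 0 0 0 0 0.3;0 0 0 0 0 0 0.3"}}

```text
time_s: 10.25
tcp_pos: [0.5532, -0.0153, 0.0677]
ee_rot: [[0.962, 0.2, 0.187], [0.197, -0.98, 0.033], [0.189, 0.005, -0.982]]
wrist_force: [1.4, -0.2, 0.1]
gripper_width: 0.35
gripper_force: 0.0
```

```bash
python3 - <<'E'
from h import *
s=r.sense();print(rig(s["tcp_pos"]).round(4),np.round(s["joints"],1))
E
```

```text
[-0.1167 -0.1115  0.0677] [ 15.8  20.4 -30.1   2.3 -28.6  83.8]
```

>>> {"op": "jog_arm", "data": {"plan": "-0.3 0 0.18 0 0 0 0.3;-0.3 0 0.18 0 0 0 0.3;0 -0.25 0 0 0 0 0.3;0 -0.25 0 0 0 0 0.3;0 -0.25 0 0 0 0 0.3;0 -0.25 0 0 0 0 0.3;0 -0.25 0 0 0 0 0.3;0 -0.25 0 0 0 0 0.3;0 -0.25 0 0 0 0 0.3;0 0 0 0 0 0 0.3"}}

```text
time_s: 11.25
tcp_pos: [0.5326, 0.0262, 0.0562]
ee_rot: [[0.961, 0.202, 0.188], [0.199, -0.979, 0.033], [0.191, 0.005, -0.982]]
wrist_force: [0.8, 0.1, 1.1]
gripper_width: 0.351
gripper_force: 0.0
```

```bash
python3 - <<'E'
from h import *
s=r.sense();print(rig(s["tcp_pos"]).round(4),np.round(s["joints"],1))
E
```

```text
[-0.1292 -0.0669  0.0562] [ 21.5  19.8 -34.8   5.2 -24.7  75.6]
```

>>> {"op": "jog_arm", "data": {"plan": "0 -0.08 0 0 0 0 0.3;0 0 0 0 0 0 1;0 0 0 0 0 0 1;0 0 0 0 0 0 1;0 0 0 0 0 0 1;0 0 0 0 0 0 1;0 0 0 0 0 0 1;0 0 0 0 0 0 1;0 0 0 0 0 0 1;0 0 0 0 0 0 1"}}

```text
time_s: 12.25
tcp_pos: [0.532, 0.0271, 0.056]
ee_rot: [[0.962, 0.2, 0.188], [0.198, -0.98, 0.033], [0.19, 0.006, -0.982]]
wrist_force: [3.8, -1.1, 2.2]
gripper_width: 0.111
gripper_force: 30.0
```

```bash
python3 - <<'E'
from h import *
s=r.sense();print(rig(s["tcp_pos"]).round(4),np.round(s["joints"],1))
p,d=r.capture("scene")
cv2.imwrite("pics/s3.png",cv2.resize(p[170:320,190:390],None,fx=4,fy=4,interpolation=2)[...,::-1])
E
```

```text
[-0.1297 -0.0659  0.056 ] [ 21.6  19.8 -34.8   5.3 -24.7  75.3]
```

View pics/s3.png

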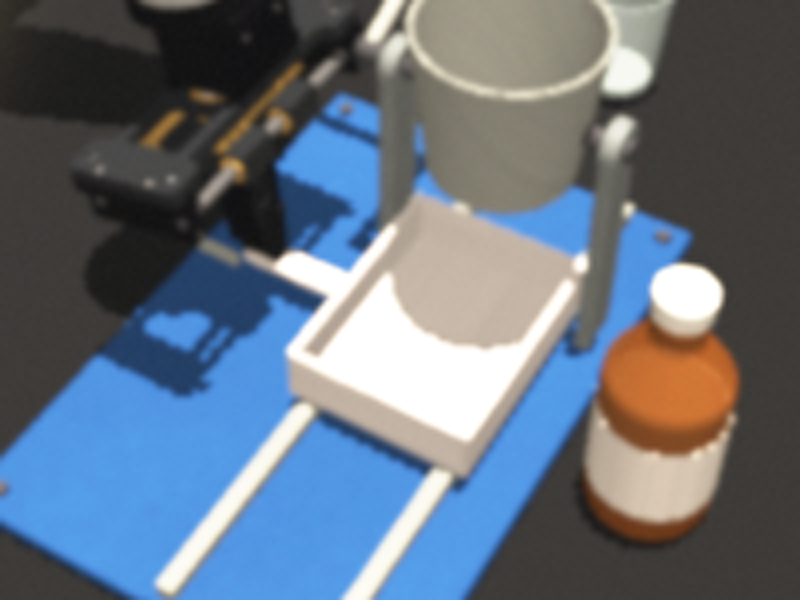

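The crop shows the tray's arm (crop 250,255 to 340,300) in line with the ridge at (220,250). The grip's measured position is rig y -66 mm. I'll release and go up to the lever.

>>> {"op": "jog_arm", "data": {"plan": "0 0 0 0 0 0 0;0 0 0 0 0 0 0;0 0 0 0 0 0 0;0 0 -0.6 0 0 0 0;0 0 -1 0 0 0 -0.5;0 0 -1 0 0 0 -0.5;0 0 -1 0 0 0 -0.5;0 0 -1 0 0 0 -0.5;0 0 -1 0 0 0 -0.5;0 0 -1 0 0 0 -0.5"}}

```text
time_s: 13.3
tcp_pos: [0.4994, 0.0213, 0.218]
ee_rot: [[0.962, 0.2, 0.184], [0.198, -0.98, 0.032], [0.187, 0.006, -0.982]]
wrist_force: [0.4, 0.3, 0.2]
gripper_width: 0.747
gripper_force: 0.0
```

>>> {"op": "jog_arm", "data": {"plan": "0 0 -1 0 -0.45 0.13 -0.5;0 0 -1 0 -0.45 0 -0.5;0 0 -1 0 -0.45 0 -0.5;0 -0.9 0 0 0 0 -0.5;0 -0.9 0 0 0 0 -0.5;0 -0.9 0 0 0 0 -0.5;0 -0.9 0 0 0 0 -0.5;0 -0.9 0 0 0 0 -0.5;0 -0.9 0 0 0 0 -0.5;0 -0.9 0 0 0 0 -0.5"}}

```text
time_s: 14.3
tcp_pos: [0.4615, 0.1754, 0.2908]
ee_rot: [[0.983, 0.183, 0.0], [0.183, -0.983, -0.004], [-0.001, 0.004, -1.0]]
wrist_force: [-0.5, -0.4, -0.0]
gripper_width: 0.752
gripper_force: 0.0
```

```bash
python3 - <<'E'
from h import *
s=r.sense();print(rig(s["tcp_pos"]).round(4),np.round(s["joints"],1))
p,d=r.capture("top")
cv2.imwrite("pics/t3.png",cv2.resize(p[140:300,180:380],None,fx=4,fy=3.75,interpolation=2)[...,::-1])
E
```

```text
[-0.1717  0.0929  0.2908] [ 39.8   6.6 -10.7   0.2 -72.9  60.7]
```

View pics/t3.png

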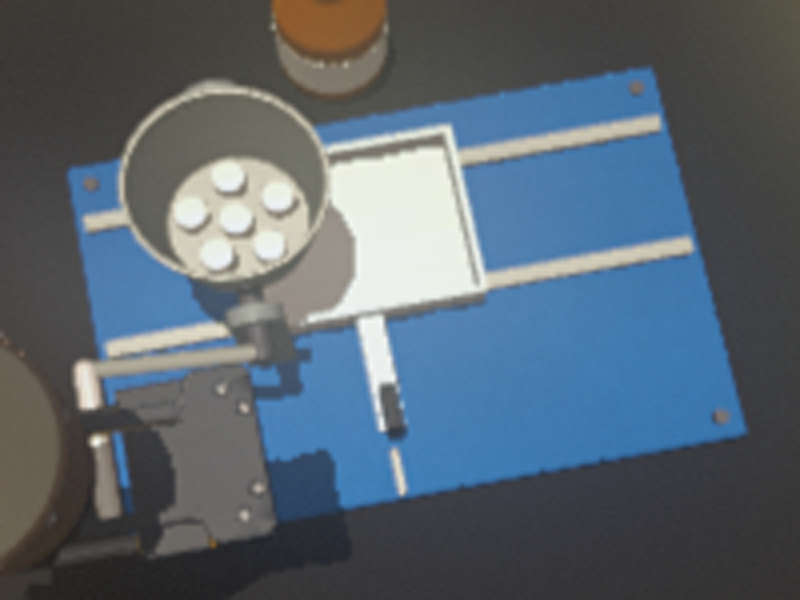

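The crop shows the tab (390,410) in line with the ridge (398,470), and the gripper above the lever bar. Next I descend and grip the bar.

>>> {"op": "jog_arm", "data": {"plan": "0.45 0.08 0 0 0 0 -0.5;0.45 0 0 0 0 0 -0.5;0 0 1 0 0 0 -0.5;0 0 1 0 0 0 -0.5;0 0 1 0 0 0 -0.5;0 0 1 0 0 0 -0.5;0 0 0 0 0 0 -0.5;0 0 0 0 0 0 1;0 0 0 0 0 0 1;0 0 0 0 0 0 1"}}

```text
time_s: 15.35
tcp_pos: [0.4861, 0.1771, 0.193]
ee_rot: [[0.983, 0.182, 0.005], [0.182, -0.983, -0.001], [0.004, 0.002, -1.0]]
wrist_force: [-0.2, 0.8, -0.8]
gripper_width: 0.567
gripper_force: 0.0
```

>>> {"op": "jog_arm", "data": {"plan": "0 0 0 0 0 0 1;0 0 0 0 0 0 1;0 0 0 0 0 0 1;0 0 0 0 0 0 1;0 0 0 0 0 0 1;0 0 0 0 0 0 1;0 0 0 0 0 0 1;0 0 0 0 0 0 1;0 0 0 0 0 0 1;0 0 0 0 0 0 1"}}

```text
time_s: 16.35
tcp_pos: [0.485, 0.178, 0.1917]
ee_rot: [[0.983, 0.183, 0.002], [0.183, -0.983, -0.001], [0.002, 0.001, -1.0]]
wrist_force: [-2.6, 4.6, 1.6]
gripper_width: 0.123
gripper_force: 30.0
```

```bash
python3 - <<'E'
from h import *
s=r.sense();print(rig(s["tcp_pos"]).round(4),np.round(s["joints"],1))
for q in ([292.5,173.9],[301.2,218.7]):print(rig(world("top",q,.06)[0]).round(4))
# arc deltas in units: -y rig => +tool y, up => -tool z
a0=np.arctan2(91,42);A=np.linspace(a0,-a0,29)
y=.1*np.sin(A)*1e3/25;z=.1*np.cos(A)*1e3/25
print(np.c_[-np.diff(y),-np.diff(z)].round(2).tolist())
E
```

```text
[-0.148   0.091   0.1917] [ 38.2  13.  -17.4   0.1 -59.5  62.3]
[ 0.0561 -0.1404  0.06  ]
[-0.062  -0.1389  0.06  ]
[[0.15, -0.29], [0.17, -0.28], [0.19, -0.26], [0.21, -0.25], [0.23, -0.23], [0.25, -0.21], [0.27, -0.19], [0.28, -0.16], [0.29, -0.14], [0.3, -0.12], [0.31, -0.09], [0.32, -0.07], [0.32, -0.04], [0.32, -0.01], [0.32, 0.01], [0.32, 0.04], [0.32, 0.07], [0.31, 0.09], [0.3, 0.12], [0.29, 0.14], [0.28, 0.16], [0.27, 0.19], [0.25, 0.21], [0.23, 0.23], [0.21, 0.25], [0.19, 0.26], [0.17, 0.28], [0.15, 0.29]]
```

>>> {"op": "jog_arm", "data": {"plan": "0 0.15 -0.29 0 0 0 1;0 0.17 -0.28 0 0 0 1;0 0.19 -0.26 0 0 0 1;0 0.21 -0.25 0 0 0 1;0 0.23 -0.23 0 0 0 1;0 0 0 0 0 0 1;0 0 0 0 0 0 1;0 0 0 0 0 0 1;0 0 0 0 0 0 1;0 0 0 0 0 0 1"}}

```text
time_s: 17.35
tcp_pos: [0.4895, 0.1549, 0.2255]
ee_rot: [[0.983, 0.183, 0.003], [0.183, -0.983, 0.0], [0.003, 0.0, -1.0]]
wrist_force: [-3.8, 4.2, 5.2]
gripper_width: 0.125
gripper_force: 30.0
```

```bash
cat >> h.py <<'E'
def st():
    s=r.sense();g=rig(s["tcp_pos"]-.019*np.array(s["ee_rot"])[:,2]);y,z=g[1],g[2]-.167
    a=np.arctan2(y,z);print("grasp",g.round(4),"R",round(np.hypot(y,z),4),"pot",round(np.arctan2(.091,.042)-a,3),s["wrist_force"].round(1),"t",s["time_s"])
E
python3 -c "
from h import *
st()"
```

```text
grasp [-0.1479  0.0675  0.2445] R 0.1028 pot 0.422 [-3.8  4.2  5.2] t 17.35
```

>>> {"op": "jog_arm", "data": {"plan": "0 0.25 -0.2 0 0 0 1;0 0.27 -0.18 0 0 0 1;0 0.28 -0.16 0 0 0 1;0 0.29 -0.14 0 0 0 1;0 0.3 -0.11 0 0 0 1;0 0.31 -0.08 0 0 0 1;0 0.32 -0.06 0 0 0 1;0 0.32 -0.03 0 0 0 1;0 0.32 0 0 0 0 1;0 0 0 0 0 0 1"}}

```text
time_s: 18.35
tcp_pos: [0.5025, 0.0885, 0.2501]
ee_rot: [[0.983, 0.183, 0.005], [0.183, -0.983, -0.001], [0.005, 0.002, -1.0]]
wrist_force: [-0.2, 1.3, 5.7]
gripper_width: 0.129
gripper_force: 30.0
```

```bash
python3 -c "
from h import *
st()"
```

```text
grasp [-1.475e-01 -1.000e-04  2.691e-01] R 0.1021 pot 1.139 [-0.2  1.3  5.7] t 18.35
```

>>> {"op": "jog_arm", "data": {"plan": "0 0.24 0.01 0 0 0 1;0 0.24 0.02 0 0 0 1;0 0.24 0.04 0 0 0 1;0 0.235 0.05 0 0 0 1;0 0.23 0.065 0 0 0 1;0 0.23 0.08 0 0 0 1;0 0.22 0.09 0 0 0 1;0 0.215 0.105 0 0 0 1;0 0.21 0.12 0 0 0 1;0 0.2 0.13 0 0 0 1"}}

```text
time_s: 19.35
tcp_pos: [0.5125, 0.0322, 0.2308]
ee_rot: [[0.983, 0.182, 0.003], [0.182, -0.983, -0.002], [0.003, 0.003, -1.0]]
wrist_force: [3.4, 4.4, 2.9]
gripper_width: 0.126
gripper_force: 30.0
```

>>> {"op": "jog_arm", "data": {"plan": "0 0.195 0.14 0 0 0 1;0 0.185 0.15 0 0 0 1;0 0.175 0.165 0 0 0 1;0 0.165 0.175 0 0 0 1;0 0.155 0.185 0 0 0 1;0 0.145 0.19 0 0 0 1;0 0.135 0.2 0 0 0 1;0 0 0 0 0 0 1;0 0 0 0 0 0 1;0 0 0 0 0 0 1"}}

```text
time_s: 20.35
tcp_pos: [0.5173, 0.0035, 0.1999]
ee_rot: [[0.983, 0.182, 0.001], [0.182, -0.983, -0.003], [0.001, 0.003, -1.0]]
wrist_force: [5.1, 1.8, -0.0]
gripper_width: 0.125
gripper_force: 30.0
```

```bash
python3 -c "
from h import *
st()
p,d=r.capture('scene')
cv2.imwrite('pics/s4.png',cv2.resize(p[150:330,180:400],None,fx=3.3,fy=3.3,interpolation=2)[...,::-1])
"
```

```text
grasp [-0.1485 -0.0863  0.2189] R 0.1007 pot 2.168 [ 5.1  1.8 -0. ] t 20.35
```

View pics/s4.png

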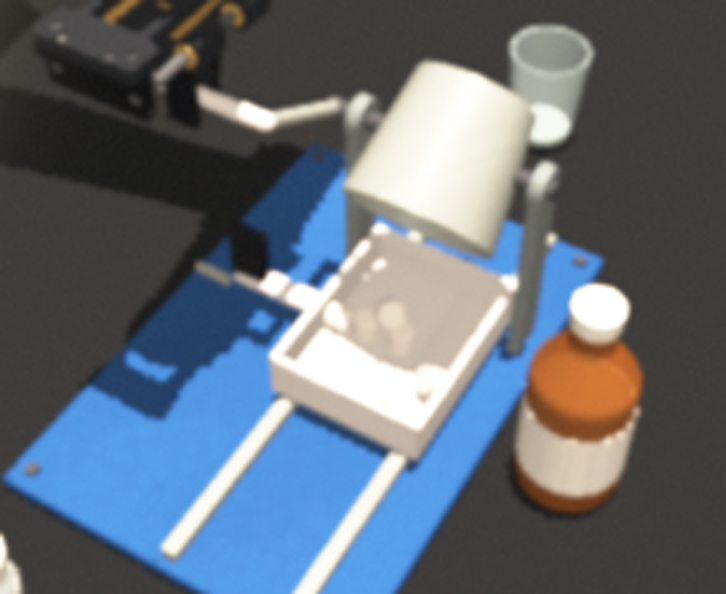

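The crop shows the pot tipped with at least five pieces in the tray, at about (335,315), (362,322), (392,315), (400,335) and (430,378). A sixth may be hidden. I'll tip to the far stop and dwell, then swing back.

>>> {"op": "jog_arm", "data": {"plan": "0 0.12 0.2 0 0 0 1;0 0.11 0.21 0 0 0 1;0 0.02 0.06 0 0 0 1;0 0 0 0 0 0 1;0 0 0 0 0 0 1;0 0 0 0 0 0 1;0 0 0 0 0 0 1;0 0 0 0 0 0 1;0 0 0 0 0 0 1;0 0 0 0 0 0 1"}}

```text
time_s: 21.4
tcp_pos: [0.5181, -0.0005, 0.1924]
ee_rot: [[0.983, 0.184, 0.004], [0.184, -0.983, -0.0], [0.004, 0.001, -1.0]]
wrist_force: [-6.9, 12.9, 20.2]
gripper_width: 0.127
gripper_force: 30.0
```

```bash
python3 -c "
from h import *
st()
p,d=r.capture('scene')
a=p[205:275,255:345]
b=cv2.convertScaleAbs(a,alpha=1.0)
cv2.imwrite('pics/s5.png',cv2.resize(b,None,fx=8,fy=8,interpolation=2)[...,::-1]);np.save('a.npy',a);cv2.imwrite('pics/s5full.png',p[...,::-1])
"
```

```text
grasp [-0.1485 -0.0904  0.2114] R 0.1008 pot 2.253 [-6.9 12.9 20.2] t 21.4
```

>>> {"op": "jog_arm", "data": {"plan": "0 -0.15 -0.29 0 0 0 1;0 -0.17 -0.28 0 0 0 1;0 -0.19 -0.26 0 0 0 1;0 -0.21 -0.25 0 0 0 1;0 -0.23 -0.23 0 0 0 1;0 -0.25 -0.21 0 0 0 1;0 -0.27 -0.19 0 0 0 1;0 -0.28 -0.16 0 0 0 1;0 -0.29 -0.14 0 0 0 1;0 0 0 0 0 0 1"}}

```text
time_s: 22.45
tcp_pos: [0.5093, 0.0442, 0.242]
ee_rot: [[0.983, 0.183, 0.003], [0.183, -0.983, -0.011], [0.001, 0.011, -1.0]]
wrist_force: [1.1, -6.0, 13.1]
gripper_width: 0.123
gripper_force: 30.0
```

```bash
python3 -c "
from h import *
st()"
```

```text
grasp [-0.1489 -0.0446  0.261 ] R 0.1041 pot 1.582 [ 1.1 -6.  13.1] t 22.45
```

>>> {"op": "jog_arm", "data": {"plan": "0 -0.3 -0.08 0 0 0 1;0 -0.31 -0.06 0 0 0 1;0 -0.32 -0.04 0 0 0 1;0 -0.32 -0.02 0 0 0 1;0 -0.32 -0.01 0 0 0 1;0 -0.32 0.02 0 0 0 1;0 -0.32 0.04 0 0 0 1;0 -0.32 0.07 0 0 0 1;0 -0.31 0.09 0 0 0 1;0 0 0 0 0 0 1"}}

```text
time_s: 23.45
tcp_pos: [0.4952, 0.1174, 0.2438]
ee_rot: [[0.983, 0.185, 0.003], [0.185, -0.983, -0.004], [0.003, 0.005, -1.0]]
wrist_force: [-11.2, 5.8, 26.1]
gripper_width: 0.128
gripper_force: 30.0
```

```bash
python3 -c "
from h import *
st()"
```

```text
grasp [-0.1492  0.0298  0.2628] R 0.1003 pot 0.837 [-11.2   5.8  26.1] t 23.45
```

>>> {"op": "jog_arm", "data": {"plan": "0 -0.32 0.1 0 0 0 1;0 -0.305 0.13 0 0 0 1;0 -0.29 0.16 0 0 0 1;0 -0.275 0.18 0 0 0 1;0 -0.26 0.2 0 0 0 1;0 -0.24 0.23 0 0 0 1;0 -0.22 0.25 0 0 0 1;0 -0.2 0.27 0 0 0 1;0 -0.17 0.28 0 0 0 1;0 0 0 0 0 0 1"}}

```text
time_s: 24.45
tcp_pos: [0.484, 0.1745, 0.1927]
ee_rot: [[0.983, 0.183, -0.002], [0.183, -0.983, -0.003], [-0.002, 0.003, -1.0]]
wrist_force: [-3.4, 9.2, 4.3]
gripper_width: 0.123
gripper_force: 29.4
```

```bash
python3 -c "
from h import *
st()"
```

```text
grasp [-0.1496  0.0878  0.2117] R 0.0985 pot 0.038 [-3.4  9.2  4.3] t 24.45
```

>>> {"op": "jog_arm", "data": {"plan": "0 -0.1 0.15 0 0 0 1;0 -0.05 0.15 0 0 0 1;0 0 0.1 0 0 0 1;0 0 0 0 0 0 1;0 0 0 0 0 0 1;0 0 0 0 0 0 1;0 0 0 0 0 0 1;0 0 0 0 0 0 1;0 0 0 0 0 0 1;0 0 0 0 0 0 1"}}

```text
time_s: 25.45
tcp_pos: [0.4835, 0.1776, 0.1857]
ee_rot: [[0.983, 0.183, -0.0], [0.183, -0.983, -0.003], [-0.001, 0.003, -1.0]]
wrist_force: [-10.3, 7.7, 16.5]
gripper_width: 0.122
gripper_force: 28.7
```

```bash
python3 -c "
from h import *
st()"
```

```text
grasp [-0.1496  0.091   0.2047] R 0.0985 pot -0.04 [-10.3   7.7  16.5] t 25.45
```

>>> {"op": "jog_arm", "data": {"plan": "0 0 0 0 0 0 0;0 0 0 0 0 0 0;0 0 0 0 0 0 0;0 0 0 0 0 0 0;0 0 -1 0 0 0 0;0 0 -1 0 0 0 0;0 0 -1 0 0 0 0;0 0 -1 0 0 0 0;0 0 0 0 0 0 1;0 0 0 0 0 0 1"}}

```text
time_s: 26.45
tcp_pos: [0.4845, 0.1774, 0.2832]
ee_rot: [[0.983, 0.182, 0.001], [0.182, -0.983, -0.003], [0.0, 0.003, -1.0]]
wrist_force: [1.6, -0.1, -1.1]
gripper_width: 0.388
gripper_force: 0.0
```

```bash
python3 -c "
from h import *
st()
p,d=r.capture('scene');t,_=r.capture('top')
f=lambda a:cv2.resize(a,(400,400),interpolation=2)
cv2.imwrite('pics/f.png',np.hstack([f(p[190:290,240:350]),f(t[150:260,200:310])])[...,::-1])
# compare with first image: pot rim / lever displacement
for n,i,b in(('scene',p,(150,290,45,65)),('top',t,(180,240,160,215))):
    o=cv2.imread(f'pics/{n}0.png')[...,::-1]
    y0,y1,x0,x1=(155,185,285,350) if n=='scene' else (162,185,205,265)
    T=np.ascontiguousarray(o[y0:y1,x0:x1]);m=cv2.matchTemplate(i[y0-8:y1+8,x0-8:x1+8],T,cv2.TM_CCOEFF_NORMED);print(n,cv2.minMaxLoc(m))
"
```

```text
grasp [-0.1486  0.0907  0.3022] R 0.1628 pot 0.548 [ 1.6 -0.1 -1.1] t 26.45
scene (-0.1324872523546219, 0.9970361590385437, (0, 14), (8, 8))
top (0.07287261635065079, 0.9667910933494568, (9, 0), (8, 8))
```

View pics/f.png

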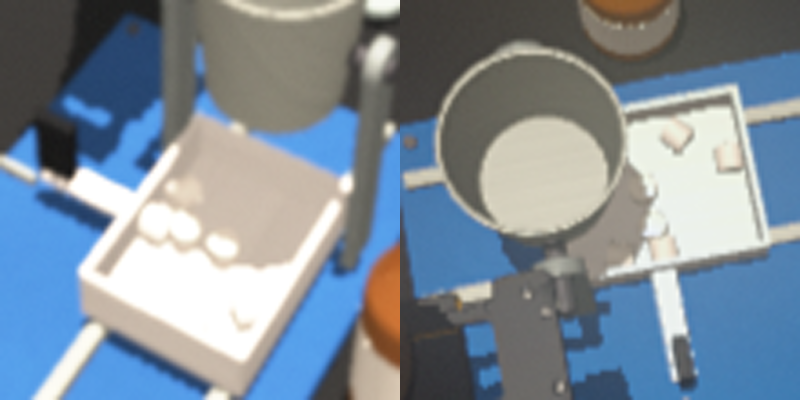

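The pictures show the pot empty and upright, with no pixel shift from its start pose. The pieces are in the tray, and the tray's edge has not moved. To be certain of the stop, I'll press the lever down lightly with closed fingers.

>>> {"op": "jog_arm", "data": {"plan": "0 0 0 0 0 0 1;0 0 0 0 0 0 1;0 0 0 0 0 0 1;0 0 0.8 0 0 0 1;0 0 0.8 0 0 0 1;0 0 0.8 0 0 0 1;0 0 0.2 0 0 0 1;0 0 0.15 0 0 0 1;0 0 0 0 0 0 1;0 0 0 0 0 0 1"}}

```text
time_s: 27.55
tcp_pos: [0.4856, 0.1781, 0.2159]
ee_rot: [[0.983, 0.183, 0.004], [0.183, -0.983, -0.001], [0.004, 0.002, -1.0]]
wrist_force: [-0.6, 0.5, 0.0]
gripper_width: 0.002
gripper_force: 0.0
```

>>> {"op": "jog_arm", "data": {"plan": "0 0 0.1 0 0 0 1;0 0 0 0 0 0 1;0 0 0 0 0 0 1;0 0 0 0 0 0 1;0 0 0 0 0 0 1;0 0 0 0 0 0 1;0 0 0 0 0 0 1;0 0 0 0 0 0 1;0 0 0 0 0 0 1;0 0 0 0 0 0 1"}}

```text
time_s: 28.55
tcp_pos: [0.4858, 0.1781, 0.2154]
ee_rot: [[0.983, 0.183, 0.005], [0.183, -0.983, -0.001], [0.005, 0.002, -1.0]]
wrist_force: [-3.4, 0.2, 9.8]
gripper_width: 0.003
gripper_force: 5.2
```

>>> {"op": "jog_arm", "data": {"plan": "0 0 0.12 0 0 0 1;0 0 0 0 0 0 1;0 0 0 0 0 0 1;0 0 -0.3 0 0 0 1;0 0 -1 0 0 0 1;0 0 -1 0 0 0 1;0 0 -1 0 0 0 1;0 0 -1 0 0 0 1;0 0 0 0 0 0 1;0 0 0 0 0 0 1"}}

```text
time_s: 29.55
tcp_pos: [0.4848, 0.1781, 0.3172]
ee_rot: [[0.983, 0.182, 0.003], [0.182, -0.983, -0.001], [0.002, 0.002, -1.0]]
wrist_force: [-0.2, 0.5, -1.1]
gripper_width: 0.002
gripper_force: 0.0
```

```bash
python3 -c "
from h import *
p,d=r.capture('scene')
o=cv2.imread('pics/scene0.png')[...,::-1]
T=np.ascontiguousarray(o[155:185,285:350]);m=cv2.matchTemplate(p[147:193,277:358],T,cv2.TM_CCOEFF_NORMED);print(cv2.minMaxLoc(m))
st();print(r.finish_job())"
```

```text
(-0.13172797858715057, 0.9972748756408691, (0, 14), (8, 8))
grasp [-0.1487  0.0911  0.3352] R 0.1913 pot 0.642 [ 0.6  0.1 -1.3] t 29.6
the job is handed in; nothing more can be done
None
```

Job handed in at 29.6 s: the tray is at the mark, the pot is empty and back on its upright stop, and the bystanders were not touched; I counted about six pieces in the tray, some overlapping in the last picture, and none anywhere else.

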